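# Close up the row along the worktop rail

## Robot

A 7-joint arm with a two-finger parallel gripper is mounted at the origin on a cart in front of the work surface, level with it; the furniture and walls round the work are solid. World frame = base frame: x ahead of the robot, y to its left, z up, the work surface at z = 0. Lengths are in m, angles in rad, forces in N, time in s.
With the tool pointing down it reaches from about 0.4 to 0.85 m from the base axis. Payload 10.4 kg.
Tool frame: the origin (TCP) lies midway between the tips of the shut fingers; the grasp point (between the pads) lies hold_point_z behind it (hold_point_z is the distance from the TCP to the grasp point, in m); z points along the fingers, y is the line along which they close (so a half turn about z gives the same grasp; the last joint's range is limited). The gripper opens to 87 mm and grips with 3 to 60 N. Pads are 19 mm wide; open, the fingers measure 117 mm over their backs; the gripper's body (75 mm by 190 mm) begins 51 mm behind the grasp point.
Start: joints at [-1.131, 0.332, -0.065, 1.46, 0.022, 1.35, -0.088], TCP at [0.279, 0.559, 0.223] pointing down, gripper open.
Joint ranges: [-2.6, 2.6], [-0.5, 2.12], [-1.47, 1.34], [0.16, 2.42], [-1.27, 4.41], [0.06, 2.06], [-2.6, 2.6]. Speed limits (rad/s): [2.22, 2.22, 2.79, 2.79, 3.14, 3.14, 3.14].

## Interface

Orientations are given as a unit quaternion [x, y, z, w].
In Python, from bench import * gives the robot as it stands. The module is installed in compiled form; this text tells all that it offers.
- The arm moves only by the tool drive_tool, never from a script. Its argument "increments" is a list of rows, each a list of 6 numbers: the shift along the tool's x, y, z scaled (see below), then the turn, a rotation vector about the tool's x, y, z scaled (see below). In form: [[dx, dy, dz, rx, ry, rz], ...]. A call has exactly 5 rows; each row is the pose to reach, as a shift and turn from the pose commanded when the call began, along the tool's axes at that moment; what a row does not reach only later rows make up. The controller multiplies each number of a shift by 300 mm and each number of a turn by pi/4 rad. A row lasts 1/12 s, in which the tool goes at most 41.7 mm and 7.16 degrees, less where a joint would pass 70% of its speed; a pose out of reach is approached as far as the arm can. A call with a number of a shift or a turn outside -1 to 1 is refused whole. A call with a gripper value outside its range is refused whole. "claw" is the closure, from 0 (fully open) to 1 (shut), set as the call begins (left out, the last holds). The fingers move at their own pace and stop on an object; "force" is the grip in N (left out, the last holds). Time passes only in rows, so rows that repeat a pose let the fingers close, or fill a call up. It gives the time, the measured TCP pose, the force, the opening and the grip force at its end, in the units of the state.
- read_state(): the state, without advancing time (a new reading comes with each control period).
- camera(name): name is "scene" or "top" or "wrist"; returns the picture (480x640x3 uint8, blue, green, red); there is no depth.
- get_calibration(name): a dict with "K" (3x3 intrinsics, pixels), "k1" (the pictures are not rectified: a ray, as slopes to the right and down, at radius r is drawn at 1 + k1 r^2 times it, then the intrinsics apply), "position" and "rotation" of the camera in the world. Camera axes: x right, y down, z forward; pixel columns grow to the right and rows downward; lengths in m; the calibration is good to about 2 mm. A picture is of the moment at which its call begins: read the wrist's pose just before it. get_calibration takes no time and is no camera call; for the wrist camera it gives the pose at the moment of the call.
- close_job(): hands the job in; it is judged then, once.
The state is a dict: "time": time; "joint_positions": joint angles; "joint_vel": joint speeds; "joint_torque": joint torques, N m; "ee_pos": TCP position; "eef_rot": TCP orientation; "ft_force": force on the tool from outside, world axes, zero at the start; "torque": the same for the moment, N m; "width": finger opening in m; "grip_force": force on a finger pad.
Only numpy, scipy, OpenCV 4.12 (cv2) and the standard library are available. Lean on these libraries where they do the work, as an engineer would, in place of code of your own. Each camera call takes 0.05 s, during which the arm holds its last target. There are 200 camera calls.

## Task

Slide the low round pot along the wooden rail until it stands right up against the steel canister in the rail's closed corner. Keep the pot beside the rail all the way, flat on the worktop and without lifting it. Leave the canister in its corner and do not disturb the glass jar; let go of everything at the end.

Things in the scene. Friction and masses are not known exactly. Their poses are not given: they have to be found in the camera images.
- rail: L-shaped light wooden rail fixed on the worktop: a wall 400 mm long, 14 thick, 45 high, and a like cross-piece at one end, reaching 75 mm out in front. Origin: bottom of the wall's front face, mid-length. x points into the wall, away from the robot (things along the rail are at negative x); y along the wall to the closed end (cross-piece's inner face at y = +200 mm; open end at -200); z up
- pot: low round cream-coloured pot with a flat closed lid, 90 mm in diameter and 32 mm high, 0.11 to 0.2 kg; loose, stands on the worktop close in front of the rail's wall towards the open end. Origin: centre of its underside; z up. Too wide to grip across; another pot like it stands far back on the worktop and is not meant
- canister: plain brushed steel upright canister with a lid, 56 mm in diameter and 90 mm high, 0.28 kg; loose, stands on the worktop in the rail's closed corner, a few mm at most from wall and cross-piece. Origin: centre of its underside; z up
- jar: glass jar with a yellow lid, 66 mm in diameter and 100 mm high, loose, stands on the worktop to the left in front of the rail; a bystander. Origin: centre of its underside; z up
Mind the look-alikes: they are no part of the job. Leave any blue or green look-alike of the pot alone.

How it is judged:
By the outcome, as a careful person would: the job done as asked, in the order asked, and still so for the second after the job is handed in, with the robot touching nothing.
It also fails if it takes over 38 s, if anything falls off the work surface, if the arm or the gripper's body presses on something with over 40 N, if the wrist force passes 120 N, or if a joint passes its speed limit or range.

## Working session

There is one attempt and no reset: what is moved stays moved. The work goes in short steps, Python scripts to look and compute and a tool call to move; the robot and the scene stay as the last step left them, time stands still between calls to the robot, and variables do not carry over. Pictures are saved under pics/ and viewed, at most 10 in all, crops included, and the job is handed in when it is done.

Besides the shell and the picture viewer there is one more tool, called after "Request:" as name([rows], argument=value, ...), one row to a line, values as JSON. drive_tool: Moves the arm, as the interface text tells. Its arguments: {"type":"object","properties":{"increments":{"type":"array","items":{"type":"array","items":{"type":"number"}}},"claw":{"type":"number"},"force":{"type":"number"}},"required":["increments"]}

```bash
mkdir -p pics; python3 - <<'E'
from bench import *
import cv2,numpy as np
s=read_state();print(s)
for n in("scene","top"):
    c=get_calibration(n);print(n,c)
    im=camera(n);cv2.imwrite(f"pics/{n}0.png",im)
E
```

```text
{'time': 0.0, 'joint_positions': array([-1.13060167,  0.33286696, -0.06474634,  1.46095008,  0.02160171,
        1.34992124, -0.08849727]), 'joint_vel': array([-5.27734794e-04,  8.08827828e-04,  1.75613148e-04,  1.34352090e-04,
        2.21386266e-05, -8.57364938e-04,  2.73869381e-04]), 'joint_torque': array([ 8.76369832e-04, -6.23266697e+01,  2.52487266e-02, -3.89883327e+01,
       -6.12802966e-02,  3.97888420e-02,  1.32743426e-04]), 'ee_pos': array([0.27883452, 0.55890576, 0.22175295]), 'eef_rot': array([ 2.29304634e-01,  9.73354437e-01, -7.11365675e-04, -1.39181946e-04]), 'ft_force': array([ 0.62106886, -0.0953735 , -0.1259336 ]), 'torque': array([ 0.00430391, -0.01005448, -0.01501401]), 'grip_force': 0.0, 'width': 0.0868587605614817}
scene {'K': array([[615.93278776,   0.        , 319.91730774],
       [  0.        , 615.93278776, 250.49966112],
       [  0.        ,   0.        ,   1.        ]]), 'k1': -0.036058221228335345, 'position': array([-0.31511838, -0.53022784,  0.86500996]), 'rotation': array([ 0.81468428, -0.38251239,  0.18545957, -0.39443447])}
top {'K': array([[494.11710379,   0.        , 320.49231559],
       [  0.        , 494.11710379, 246.09158021],
       [  0.        ,   0.        ,   1.        ]]), 'k1': -0.011655515183092663, 'position': array([0.41872234, 0.1649002 , 0.89367687]), 'rotation': array([-0.70461   ,  0.70873905, -0.02443451,  0.02483284])}
```

View pics/scene0.png

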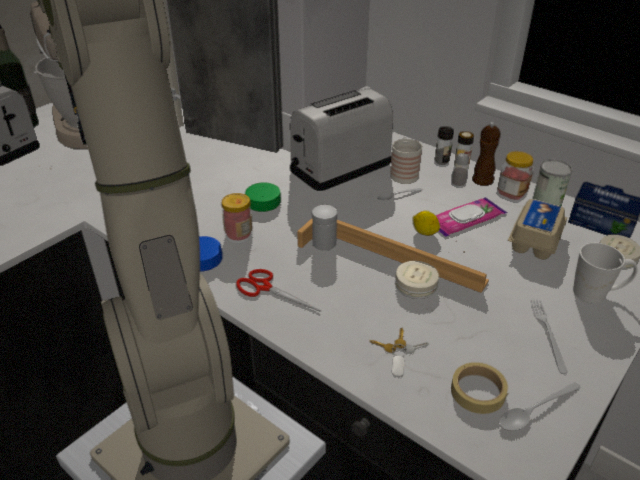

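View pics/top0.png

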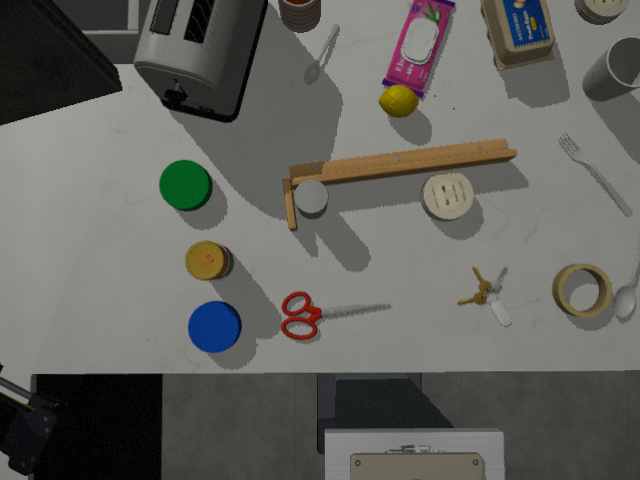

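Candidates for the pot: cream lid at top (447,197) / scene (417,280), close in front of the rail towards its open end, which fits. The others are the cream one far back at top (605,5), the blue one at (215,327) and the green one at (186,185), none of them beside the rail. The canister is at top (312,197) and the jar at (208,260). I'll confirm in an enlarged crop.

```bash
cat > h.py <<'E'
from bench import *
import cv2,numpy as np
from scipy.spatial.transform import Rotation as R
def pt(c,uv,z):
    uv=np.float64(uv).reshape(-1,1,2)
    d=cv2.undistortPoints(uv,c["K"],np.array([c["k1"],0,0,0.]))[:,0]
    w=R.from_quat(c["rotation"]).apply(np.c_[d,np.ones(len(d))])
    return c["position"]+w*((z-c["position"][2])/w[:,2])[:,None]
E
python3 - <<'E'
from h import *
im=cv2.imread("pics/top0.png")
cv2.imwrite("pics/crop.png",cv2.resize(im[120:250,270:530],None,fx=3,fy=3,interpolation=cv2.INTER_CUBIC))
c=get_calibration("top")
hsv=cv2.cvtColor(im,cv2.COLOR_BGR2HSV)
for y,x in((197,447),(205,430),(197,312),(185,480),(165,400),(150,400),(200,291),(260,208)):print((x,y),hsv[y,x])
for n,uv,z in(("pot",(447,196),.032),("can",(312,197),.09),("jar",(207,260),.1)):print(n,pt(c,uv,z))
wood=cv2.inRange(hsv,(8,90,60),(25,255,255))
wood[:130]=0;wood[235:]=0;wood[:,:280]=0;wood[:,525:]=0
cv2.imwrite("pics/wood.png",cv2.resize(wood[120:250,270:530],None,fx=3,fy=3,interpolation=cv2.INTER_NEAREST))
E
```

```text
(447, 197) [ 25  41 143]
(430, 205) [ 26  36 142]
(312, 197) [ 40   6 121]
(480, 185) [38 11 96]
(400, 165) [ 17 143 137]
(400, 150) [ 30  11 140]
(291, 200) [ 17 135 132]
(208, 260) [ 14 181 138]
pot [[ 0.56602609 -0.05818059  0.032     ]]
can [[0.55570897 0.17866447 0.09      ]]
jar [[0.45277196 0.34784216 0.1       ]]
```

View pics/crop.png

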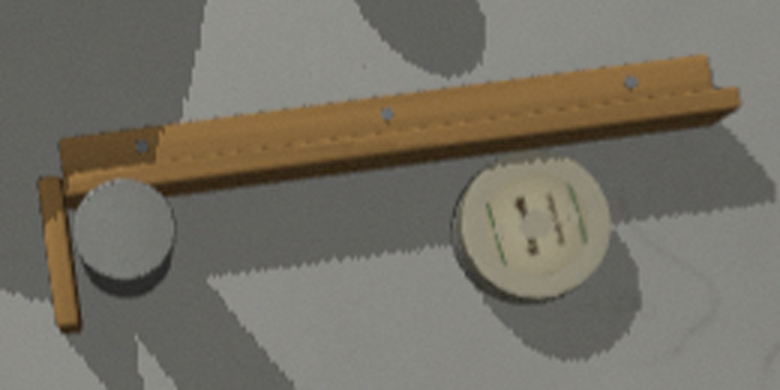

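The crop shows one cream pot (lid centre near crop (533,228)) next to the wall, with the canister at (125,230) in the closed corner. That confirms the pot. Next, the rail lines and refined centres.

```bash
python3 - <<'E'
from h import *
im=cv2.imread("pics/top0.png");c=get_calibration("top")
hsv=cv2.cvtColor(im,cv2.COLOR_BGR2HSV)
wood=cv2.inRange(hsv,(8,80,30),(24,255,255))
for cols in (range(335,415,5),range(484,506,4)):
    P=[(x,np.where(wood[130:215,x])[0].max()+130.5) for x in cols]
    q=pt(c,P,0.);print(np.round(q[:,:2],4).tolist())
    if len(P)>8: A=q
    else: A=np.vstack([A,q])
p=np.polyfit(A[:,1],A[:,0],1);print("front x=%.4f*y+%.4f"%tuple(p),"resid",np.std(A[:,0]-np.polyval(p,A[:,1])))
# cross-piece top inner edge
P=[(np.where(wood[r,283:299])[0].max()+283.5,r) for r in range(208,228,3)]
print("cross",np.round(pt(c,P,.045)[:,:2],4).tolist())
# open end at top
for r in (150,152,154): print("end",r,np.where(wood[r,480:530])[0].max()+480, pt(c,[(np.where(wood[r,480:530])[0].max()+480.5,r)],.045))
def circ(mask,roi,z,name,cam=c):
    m=np.zeros_like(mask);x0,y0,x1,y1=roi;m[y0:y1,x0:x1]=mask[y0:y1,x0:x1]
    k=max(cv2.findContours(m,0,1)[0],key=cv2.contourArea)
    (e,ax,an)=cv2.fitEllipse(cv2.convexHull(k));print(name,e,ax,pt(cam,e,z))
circ(cv2.inRange(hsv,(20,22,105),(34,80,255)),(415,165,480,225),.032,"pot")
circ(cv2.inRange(hsv,(0,0,100),(179,20,255)),(294,175,330,215),.09,"can")
circ(cv2.inRange(hsv,(8,110,70),(24,255,255)),(180,235,232,285),.1,"jar")
# scene check
s=get_calibration("scene");print("scene pot",pt(s,(417,276),.032),"can",pt(s,(324,213),.09))
E
```

```text
[[0.5957, 0.138], [0.5975, 0.1288], [0.5975, 0.1197], [0.5993, 0.1105], [0.6011, 0.1014], [0.601, 0.0922], [0.6028, 0.083], [0.6046, 0.0739], [0.6046, 0.0647], [0.6064, 0.0555], [0.6082, 0.0463], [0.6081, 0.0372], [0.6099, 0.028], [0.6099, 0.0188], [0.6117, 0.0096], [0.6135, 0.0004]]
[[0.6314, -0.136], [0.6314, -0.1434], [0.6332, -0.1508], [0.6332, -0.1582], [0.635, -0.1656], [0.635, -0.173]]
front x=-0.1278*y+0.6134 resid 0.0005213976990130758
cross [[0.5443, 0.2098], [0.5391, 0.2098], [0.5339, 0.2098], [0.5286, 0.2081], [0.5234, 0.2081], [0.5182, 0.2064], [0.513, 0.2064]]
end 150 515 [[ 0.64442276 -0.17681984  0.045     ]]
end 152 515 [[ 0.6408667  -0.17669496  0.045     ]]
end 154 516 [[ 0.6373054  -0.17832414  0.045     ]]
pot (448.2291564941406, 194.3623809814453) (48.15804672241211, 50.54529571533203) [[ 0.56892841 -0.06042029  0.032     ]]
can (310.6180725097656, 196.03713989257812) (32.056026458740234, 33.580753326416016) [[0.55731914 0.18092669 0.09      ]]
jar (204.33648681640625, 259.9280700683594) (38.86271286010742, 38.980613708496094) [[0.45291215 0.35213323 0.1       ]]
scene pot [[ 0.55928059 -0.06684871  0.032     ]] can [[0.54782691 0.17374463 0.09      ]]
```

```bash
cat >> h.py <<'E'
U=np.array([-.1268,.9919]);N=np.array([.9919,.1268])
def plan(u,n,z,yaw=True):
    s=read_state();r=R.from_quat(s["eef_rot"])
    t=np.r_[u*U+n*N,z]
    yv=np.r_[N,0];zv=np.array([0,0,-1.]);T=R.from_matrix(np.c_[np.cross(yv,zv),yv,zv])
    p=s["ee_pos"];print("t %.2f at u %.4f n %.4f z %.4f w %.4f F"%(s["time"],p[:2]@U,p[:2]@N,p[2],s["width"]),s["ft_force"].round(1))
    print("shift",(r.inv().apply(t-p)/.3).round(3),"turn",((r.inv()*T).as_rotvec()/(np.pi/4)).round(3), "target",t.round(3))
E
python3 -c "
from h import *
plan(-.215,.557,.2)"
```

```text
t 0.10 at u 0.5191 n 0.3475 z 0.2218 w 0.0870 F [-0.3  0.2 -0.1]
shift [-1.941 -1.645  0.075] turn [-1.000e-03  1.000e-03  1.249e+00] target [ 0.58  -0.143  0.2  ]
```

Request:
drive_tool([
  [-0.1, -0.08, 0, 0, 0, 0.12],
  [-0.2, -0.17, 0, 0, 0, 0.25],
  [-0.3, -0.25, 0, 0, 0, 0.38],
  [-0.4, -0.34, 0, 0, 0, 0.5],
  [-0.5, -0.42, 0, 0, 0, 0.62],
], claw=0.54)

```text
time: 0.52
ee_pos: [0.3572, 0.3774, 0.2222]
eef_rot: [0.459, 0.888, -0.0, -0.0]
ft_force: [1.3, 1.5, 0.7]
width: 0.0616
grip_force: 0.0
```

```bash
python3 -c "
from h import *
plan(-.215,.557,.2)"
```

```text
t 0.52 at u 0.3290 n 0.4022 z 0.2222 w 0.0616 F [1.3 1.5 0.7]
shift [-1.843 -0.396  0.074] turn [-0.001  0.     0.623] target [ 0.58  -0.143  0.2  ]
```

Request:
drive_tool([
  [-0.13, -0.03, 0, 0, 0, 0.12],
  [-0.26, -0.06, 0, 0, 0, 0.25],
  [-0.39, -0.08, 0, 0, 0, 0.38],
  [-0.52, -0.11, 0, 0, 0, 0.5],
  [-0.65, -0.14, 0, 0, 0, 0.62],
])

```text
time: 0.93
ee_pos: [0.4365, 0.1946, 0.2224]
eef_rot: [0.66, 0.751, 0.0, -0.0]
ft_force: [1.5, 0.1, -0.6]
width: 0.0403
grip_force: 0.0
```

```bash
python3 -c "
from h import *
plan(-.215,.557,.2)"
```

```text
t 0.93 at u 0.1376 n 0.4577 z 0.2224 w 0.0403 F [ 1.5  0.1 -0.6]
shift [-1.176  0.328  0.074] turn [-0.    -0.     0.003] target [ 0.58  -0.143  0.2  ]
```

Request:
drive_tool([
  [-0.13, 0.03, 0.01, 0, 0, 0],
  [-0.26, 0.07, 0.02, 0, 0, 0],
  [-0.39, 0.1, 0.03, 0, 0, 0],
  [-0.52, 0.14, 0.04, 0, 0, 0],
  [-0.65, 0.17, 0.05, 0, 0, 0],
])

```text
time: 1.35
ee_pos: [0.5133, 0.0082, 0.2074]
eef_rot: [0.658, 0.753, 0.0, 0.0]
ft_force: [1.1, 0.2, -0.3]
width: 0.0404
grip_force: 0.0
```

```bash
python3 -c "
from h import *
plan(-.215,.557,.2)"
```

```text
t 1.35 at u -0.0570 n 0.5102 z 0.2074 w 0.0404 F [ 1.1  0.2 -0.3]
shift [-0.528  0.152  0.025] turn [ 0.    -0.     0.009] target [ 0.58  -0.143  0.2  ]
```

Request:
drive_tool([
  [-0.13, 0.04, 0.01, 0, 0, 0],
  [-0.26, 0.08, 0.02, 0, 0, 0],
  [-0.39, 0.12, 0.02, 0, 0, 0.01],
  [-0.52, 0.15, 0.03, 0, 0, 0.01],
  [-0.53, 0.15, 0.1, 0, 0, 0.01],
])

```text
time: 1.77
ee_pos: [0.5807, -0.1502, 0.18]
eef_rot: [0.664, 0.748, -0.0, 0.004]
ft_force: [0.1, -0.9, -0.1]
width: 0.0401
grip_force: 0.0
```

```bash
python3 - <<'E'
from h import *
plan(-.215,.557,.01)
c=get_calibration("wrist");print(c)
im=camera("wrist");cv2.imwrite("pics/w1.png",im)
cv2.imwrite("pics/t1.png",camera("top"))
E
```

```text
t 1.77 at u -0.2226 n 0.5570 z 0.1800 w 0.0401 F [ 0.1 -0.9 -0.1]
shift [ 0.028 -0.003  0.567] turn [ 0.006  0.007 -0.011] target [ 0.58  -0.143  0.01 ]
{'K': array([[342.78172075,   0.        , 318.38029311],
       [  0.        , 342.78172075, 233.32120631],
       [  0.        ,   0.        ,   1.        ]]), 'k1': -0.03302809372596135, 'position': array([ 0.5700549 , -0.07712816,  0.34300933]), 'rotation': array([0.98873564, 0.05844567, 0.01080552, 0.13736516])}
```

View pics/w1.png

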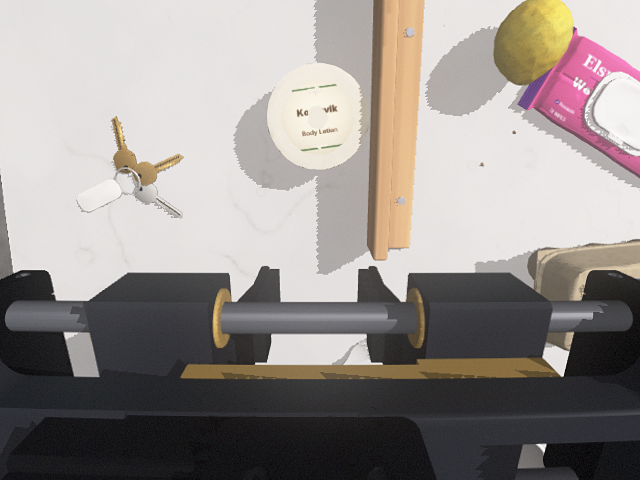

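Wrist view: the pot's lid is centred near (318,116), the rail's front face runs along column ~373, and the open end is at row ~258. The fingers are behind the pot. I'll refine from this closer view.

```bash
python3 - <<'E'
from h import *
im=cv2.imread("pics/w1.png");c=get_calibration("wrist")
hsv=cv2.cvtColor(im,cv2.COLOR_BGR2HSV)
m=cv2.inRange(hsv,(18,14,120),(40,80,255));m[:50]=0;m[180:]=0;m[:,:255]=0;m[:,368:]=0
k=max(cv2.findContours(m,0,1)[0],key=cv2.contourArea);e,ax,_=cv2.fitEllipse(cv2.convexHull(k))
p=pt(c,e,.032)[0];print("pot",e,ax,p,"u,n",p[:2]@U,p[:2]@N)
w=cv2.inRange(hsv,(8,70,30),(24,255,255))
for r in(20,60,100,190,220,245):
    x=np.where(w[r,364:440])[0].min()+363.5;q=pt(c,(x,r),0.)[0];t=pt(c,(x,r),.045)[0];print(r,x,"n z0",q[:2]@N,"n z45",t[:2]@N,"u",q[:2]@U)
E
```

```text
pot (317.588623046875, 115.7388687133789) (101.85005187988281, 106.61011505126953) [ 0.56356504 -0.05315532  0.032     ] u,n -0.12418480822695209 0.5522600680184055
20 373.5 n z0 0.60179308561072 n z45 0.59544749449196 u -0.04148027541475552
60 372.5 n z0 0.6019403104995705 n z45 0.5955751119191274 u -0.07419968727416501
100 371.5 n z0 0.602140329878396 n z45 0.5957484926478114 u -0.1084545115374406
190 368.5 n z0 0.6020576766659224 n z45 0.5956768472187989 u -0.19234599340440084
220 367.5 n z0 0.6020784647736642 n z45 0.5956948667591525 u -0.2228175152985764
245 366.5 n z0 0.601943805005129 n z45 0.5955781410252254 u -0.24933506464132335
```

```bash
python3 - <<'E'
from h import *
c=get_calibration("wrist");print(c["position"],c["rotation"])
c["position"]=np.array([ 0.5700549 , -0.07712816,  0.34300933]);c["rotation"]=np.array([0.98873564, 0.05844567, 0.01080552, 0.13736516])
p=pt(c,(317.6,115.7),.032)[0];print("u,n",p[:2]@U,p[:2]@N)
for r,x in((20,373.5),(220,367.5)):
    q=pt(c,(x,r),0.)[0];print(q[:2]@N)
plan(-.215,.555,.01)
E
```

```text
[ 0.56778394 -0.07128079  0.33788769] [0.98893525 0.06102271 0.00619043 0.13507395]
u,n -0.13156461030041255 0.5567796202863878
0.6076754846480952
0.607396520061574
t 1.87 at u -0.2157 n 0.5542 z 0.1745 w 0.0402 F [ 0.6  1.2 -0.2]
shift [0.003 0.005 0.548] turn [-0.006  0.    -0.006] target [ 0.578 -0.143  0.01 ]
```

Request:
drive_tool([
  [0, 0, 0.13, 0, 0, 0],
  [0, 0.01, 0.26, 0, 0, 0],
  [0, 0.01, 0.39, 0, 0, 0],
  [0, 0.015, 0.48, 0, 0, 0],
  [0, 0.015, 0.535, 0, 0, 0],
])

```text
time: 2.28
ee_pos: [0.5818, -0.1386, 0.014]
eef_rot: [0.66, 0.751, -0.001, -0.002]
ft_force: [0.1, 0.4, 0.0]
width: 0.04
grip_force: 0.0
```

Request:
drive_tool([
  [0, 0, 0, 0, 0, 0],
  [0, 0, 0, 0, 0, 0],
  [0.02, 0, 0, 0, 0, 0],
  [0.04, 0, 0, 0, 0, 0],
  [0.06, 0, 0, 0, 0, 0],
])

```text
time: 2.7
ee_pos: [0.5819, -0.122, 0.0186]
eef_rot: [0.661, 0.75, 0.001, 0.001]
ft_force: [0.5, 0.8, 1.0]
width: 0.0402
grip_force: 0.0
```

```bash
python3 -c "
from h import *
plan(-.1316-.05,.558,.012)"
```

```text
t 2.70 at u -0.1948 n 0.5617 z 0.0186 w 0.0402 F [0.5 0.8 1. ]
shift [ 0.044 -0.013  0.022] turn [ 0.003 -0.    -0.001] target [ 0.577 -0.109  0.012]
```

Request:
drive_tool([
  [0.01, -0.005, 0.01, 0, 0, 0],
  [0.02, -0.01, 0.015, 0, 0, 0],
  [0.03, -0.01, 0.015, 0, 0, 0],
  [0.045, -0.01, 0.015, 0, 0, 0],
  [0.06, -0.01, 0.015, 0, 0, 0],
])

```text
time: 3.12
ee_pos: [0.5756, -0.1054, 0.0126]
eef_rot: [0.661, 0.75, -0.0, 0.0]
ft_force: [0.0, 0.5, 0.1]
width: 0.0397
grip_force: 0.3
```

```bash
python3 -c "
from h import *
plan(.0376-.05,.560,.014)"
```

```text
t 3.12 at u -0.1776 n 0.5576 z 0.0126 w 0.0397 F [0.  0.5 0.1]
shift [ 0.551  0.007 -0.005] turn [ 0.     0.    -0.002] target [0.557 0.059 0.014]
```

Request:
drive_tool([
  [0.02, 0.002, 0, 0, 0, 0],
  [0.04, 0.004, 0, 0, 0, 0],
  [0.06, 0.006, 0, 0, 0, 0],
  [0.085, 0.007, 0, 0, 0, 0],
  [0.11, 0.008, 0, 0, 0, 0],
])

```text
time: 3.53
ee_pos: [0.5739, -0.0717, 0.0125]
eef_rot: [0.661, 0.75, 0.0, -0.0]
ft_force: [-0.1, 0.2, 0.2]
width: 0.0402
grip_force: 0.3
```

Request:
drive_tool([
  [0.025, 0, 0, 0, 0, 0],
  [0.05, 0, 0, 0, 0, 0],
  [0.075, 0, 0, 0, 0, 0],
  [0.1, 0, 0, 0, 0, 0],
  [0.12, 0, 0, 0, 0, 0],
])

```text
time: 3.95
ee_pos: [0.5693, -0.0357, 0.0125]
eef_rot: [0.661, 0.75, 0.0, -0.0]
ft_force: [-0.4, -0.7, 0.1]
width: 0.0398
grip_force: 0.3
```

```bash
python3 - <<'E'
from h import *
plan(.0376-.05,.560,.014)
c=get_calibration("wrist");im=camera("wrist");cv2.imwrite("pics/w2.png",im)
import pickle;pickle.dump(c,open("w2.pkl","wb"))
E
```

```text
t 3.95 at u -0.1076 n 0.5602 z 0.0125 w 0.0398 F [-0.4 -0.7  0.1]
shift [ 0.317 -0.001 -0.005] turn [ 0. -0. -0.] target [0.557 0.059 0.014]
```

View pics/w2.png

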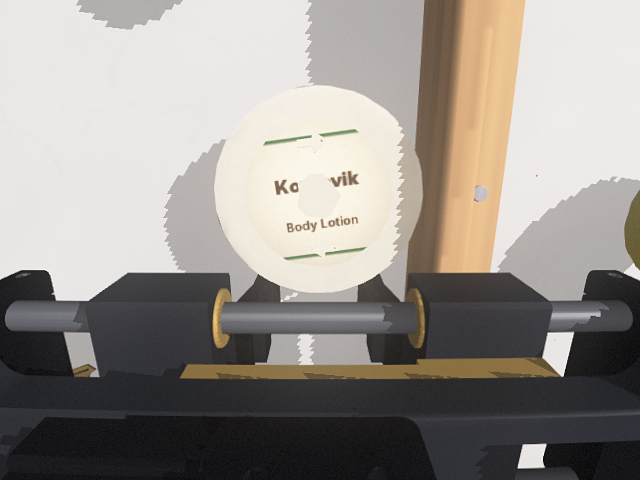

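Wrist view: the pot sits in the finger cradle, lid centre at (319,189), its right edge (422) beside the rail's front face. The pushing works, so I carry on.

Request:
drive_tool([
  [0.025, 0, 0, 0, 0, 0],
  [0.05, 0, 0, 0, 0, 0],
  [0.075, 0, 0, 0, 0, 0],
  [0.1, 0, 0, 0, 0, 0],
  [0.12, 0, 0, 0, 0, 0],
])

```text
time: 4.42
ee_pos: [0.5648, 0.0, 0.0125]
eef_rot: [0.661, 0.75, 0.0, -0.0]
ft_force: [-0.1, 0.1, 0.1]
width: 0.0402
grip_force: 0.4
```

Request:
drive_tool([
  [0.025, 0, 0, 0, 0, 0],
  [0.05, 0, 0, 0, 0, 0],
  [0.075, 0, 0, 0, 0, 0],
  [0.09, 0, 0, 0, 0, 0],
  [0.1, 0, 0, 0, 0, 0],
])

```text
time: 4.83
ee_pos: [0.561, 0.0296, 0.0125]
eef_rot: [0.661, 0.751, 0.0, -0.0]
ft_force: [-0.1, -1.4, -0.2]
width: 0.0398
grip_force: 0.4
```

```bash
python3 - <<'E'
from h import *
plan(.0376-.05,.560,.014)
c=get_calibration("wrist");im=camera("wrist");cv2.imwrite("pics/w3.png",im)
import pickle;pickle.dump(c,open("w3.pkl","wb"))
E
```

```text
t 4.83 at u -0.0418 n 0.5602 z 0.0125 w 0.0398 F [-0.1 -1.4 -0.2]
shift [ 0.098 -0.001 -0.005] turn [ 0. -0. -0.] target [0.557 0.059 0.014]
```

View pics/w3.png

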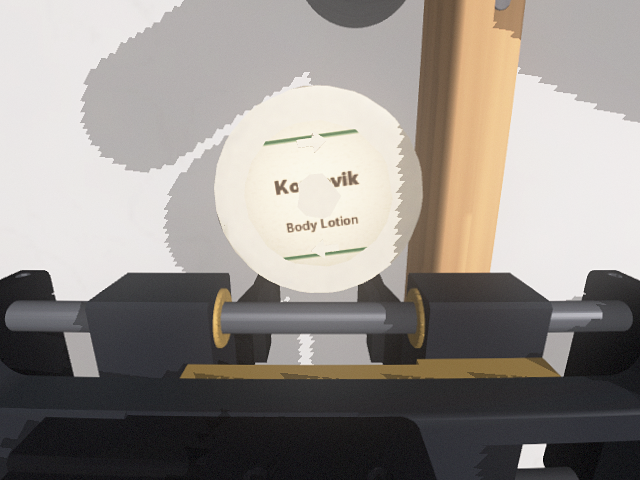

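```bash
python3 - <<'E'
from h import *
import pickle;c=pickle.load(open("w3.pkl","rb"))
for n,uv,z in(("pot",(319,189),.032),("potfar",(319,85.5),.032),("can near",(356,27.5),0.)):
    p=pt(c,uv,z)[0];print(n,p[:2]@U,p[:2]@N)
E
```

```text
pot 0.010600548418661496 0.5594328969855153
potfar 0.05128905953284549 0.5594044617957021
can near 0.08097120155428081 0.5765496786333825
```

Wrist view: the pot is still in the cradle at (319,189) and the canister's near base edge is at (356,27). About 28 mm remain, so I approach slowly.

Request:
drive_tool([
  [0.02, 0, 0, 0, 0, 0],
  [0.04, 0, 0, 0, 0, 0],
  [0.055, 0, 0, 0, 0, 0],
  [0.065, 0, 0, 0, 0, 0],
  [0.075, 0, 0, 0, 0, 0],
])

```text
time: 5.3
ee_pos: [0.5582, 0.0514, 0.0125]
eef_rot: [0.661, 0.75, 0.0, -0.0]
ft_force: [-0.5, -1.9, 0.5]
width: 0.04
grip_force: 0.3
```

Request:
drive_tool([
  [0.004, 0, 0, 0, 0, 0],
  [0.008, 0, 0, 0, 0, 0],
  [0.012, 0, 0, 0, 0, 0],
  [0.016, 0, 0, 0, 0, 0],
  [0.02, 0, 0, 0, 0, 0],
])

```text
time: 5.72
ee_pos: [0.5575, 0.0569, 0.0126]
eef_rot: [0.661, 0.75, 0.0, -0.0]
ft_force: [0.7, -0.4, 0.2]
width: 0.04
grip_force: 0.3
```

```bash
python3 - <<'E'
from h import *
plan(.0376-.05,.560,.014)
c=get_calibration("wrist");im=camera("wrist")
cv2.imwrite("pics/w4.png",cv2.resize(im[0:200,200:460],None,fx=3,fy=3))
cv2.imwrite("pics/t4.png",camera("top"))
E
```

```text
t 5.72 at u -0.0142 n 0.5602 z 0.0126 w 0.0400 F [ 0.7 -0.4  0.2]
shift [ 0.006 -0.001 -0.005] turn [ 0.    -0.    -0.001] target [0.557 0.059 0.014]
```

View pics/w4.png

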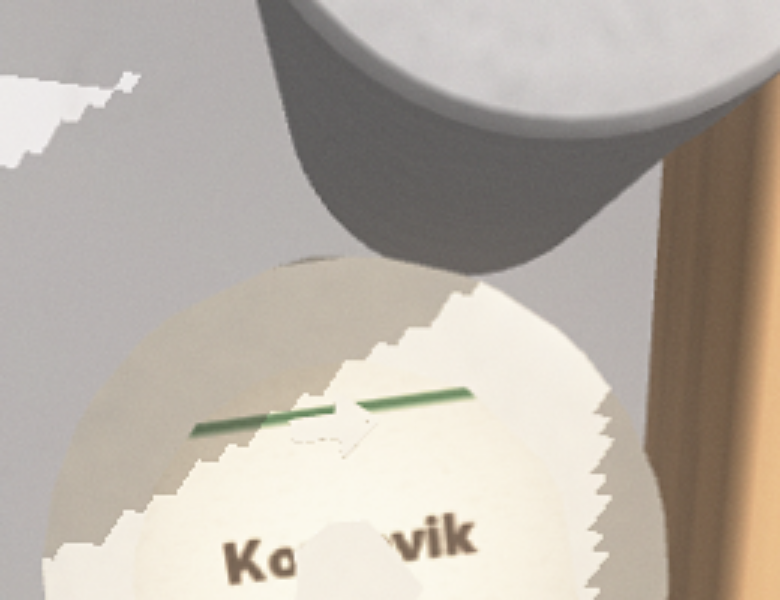

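Enlarged wrist view: the pot's rim at crop (470,275) is about level with the canister's near base edge at (485,275), so the gap is at most a few mm. I'll make a small final push and compare the canister's image row before and after.

Request:
drive_tool([
  [0.003, 0, 0, 0, 0, 0],
  [0.006, 0, 0, 0, 0, 0],
  [0.009, 0, 0, 0, 0, 0],
  [0.01, 0, 0, 0, 0, 0],
  [0.01, 0, 0, 0, 0, 0],
])

```text
time: 6.23
ee_pos: [0.5572, 0.0597, 0.0125]
eef_rot: [0.661, 0.75, -0.0, 0.0]
ft_force: [-0.4, -0.7, -0.8]
width: 0.0399
grip_force: 0.8
```

```bash
python3 - <<'E'
from h import *
plan(.0376-.05,.560,.014)
im=camera("wrist")
a=cv2.resize(im[0:200,200:460],None,fx=3,fy=3)
b=cv2.imread("pics/w4.png");cv2.imwrite("pics/w5.png",a)
# canister lid band shift between the pictures
t=b[20:160,330:640]; r=cv2.matchTemplate(a[0:260,300:700],t,cv2.TM_CCOEFF_NORMED);_,v,_,l=cv2.minMaxLoc(r);print("can shift px/3:",l[0]-30,l[1]-20,v)
cv2.imwrite("pics/w5s.png",np.hstack([b[:400,:],a[:400,:]])[:, :])
top=camera("top");cv2.imwrite("pics/t5.png",top)
t4=cv2.imread("pics/t4.png");cv2.imwrite("pics/w5s.png",cv2.resize(np.hstack([b[:,200:700],a[:,200:700]]),(800,480)))
E
```

```text
t 6.23 at u -0.0114 n 0.5602 z 0.0125 w 0.0399 F [-0.4 -0.7 -0.8]
shift [-0.003 -0.001 -0.005] turn [ 0.     0.    -0.001] target [0.557 0.059 0.014]
can shift px/3: 8 33 0.9994208812713623
```

View pics/w5s.png

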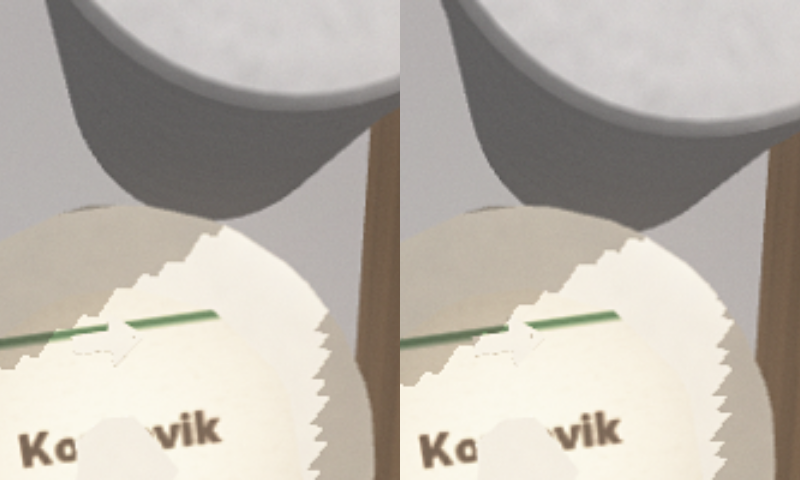

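Request:
drive_tool([
  [0.002, 0, 0, 0, 0, 0],
  [0.004, 0, 0, 0, 0, 0],
  [0.006, 0, 0, 0, 0, 0],
  [0.008, 0, 0, 0, 0, 0],
  [0.008, 0, 0, 0, 0, 0],
])

```text
time: 6.75
ee_pos: [0.5567, 0.0624, 0.0125]
eef_rot: [0.661, 0.75, -0.0, -0.0]
ft_force: [0.1, -2.9, -0.0]
width: 0.04
grip_force: 1.2
```

```bash
python3 - <<'E'
from h import *
plan(.0376-.05,.560,.014)
im=camera("wrist")
a=cv2.resize(im[0:200,200:460],None,fx=3,fy=3)
b=cv2.imread("pics/w5.png");cv2.imwrite("pics/w6.png",a)
t=b[50:190,330:640]; r=cv2.matchTemplate(a[0:300,300:700],t,cv2.TM_CCOEFF_NORMED);_,v,_,l=cv2.minMaxLoc(r);print("can shift px/3:",l[0]-30,l[1]-50,v)
E
```

```text
t 6.75 at u -0.0087 n 0.5601 z 0.0125 w 0.0400 F [ 0.1 -2.9 -0. ]
shift [-0.012 -0.001 -0.005] turn [-0.    -0.    -0.001] target [0.557 0.059 0.014]
can shift px/3: 9 0 0.9990658164024353
```

The canister no longer shifts relative to the tool, and force and grip have risen. The pot is in contact and nudged the canister at most ~3 mm deeper into its corner. I back off now.

Request:
drive_tool([
  [-0.01, 0, 0, 0, 0, 0],
  [-0.03, 0, 0, 0, 0, 0],
  [-0.06, 0, 0, 0, 0, 0],
  [-0.1, 0, 0, 0, 0, 0],
  [-0.15, 0, -0.02, 0, 0, 0],
])

```text
time: 7.22
ee_pos: [0.5619, 0.0168, 0.0178]
eef_rot: [0.661, 0.751, -0.001, -0.001]
ft_force: [1.0, 0.5, -0.1]
width: 0.0399
grip_force: 0.0
```

Request:
drive_tool([
  [0, 0, -0.08, 0, 0, 0],
  [-0.02, 0, -0.18, 0, 0, 0],
  [-0.1, -0.02, -0.3, 0, 0, 0],
  [-0.22, -0.05, -0.42, 0, 0, 0],
  [-0.34, -0.08, -0.5, 0, 0, 0],
])

```text
time: 7.63
ee_pos: [0.5532, -0.0767, 0.1632]
eef_rot: [0.661, 0.751, 0.001, 0.001]
ft_force: [1.1, 0.7, 1.0]
width: 0.0402
grip_force: 0.0
```

Request:
drive_tool([
  [-0.1, -0.05, 0, 0, 0, 0],
  [-0.2, -0.1, 0, 0, 0, 0],
  [-0.3, -0.15, 0, 0, 0, 0],
  [-0.3, -0.15, 0, 0, 0, 0],
  [-0.3, -0.15, 0, 0, 0, 0],
])

```text
time: 8.05
ee_pos: [0.5184, -0.1735, 0.1609]
eef_rot: [0.663, 0.748, 0.0, 0.0]
ft_force: [-0.8, 0.9, -0.5]
width: 0.0404
grip_force: 0.0
```

```bash
python3 - <<'E'
from h import *
plan(0,.56,.2)
c=get_calibration("top");im=camera("top");cv2.imwrite("pics/t7.png",im)
cv2.imwrite("pics/t7c.png",cv2.resize(im[130:250,270:470],None,fx=4,fy=4,interpolation=cv2.INTER_CUBIC))
hsv=cv2.cvtColor(im,cv2.COLOR_BGR2HSV)
E
```

```text
t 8.05 at u -0.2378 n 0.4922 z 0.1609 w 0.0404 F [-0.8  0.9 -0.5]
shift [ 0.794  0.221 -0.131] turn [ 0.001  0.    -0.009] target [0.555 0.071 0.2  ]
```

View pics/t7c.png

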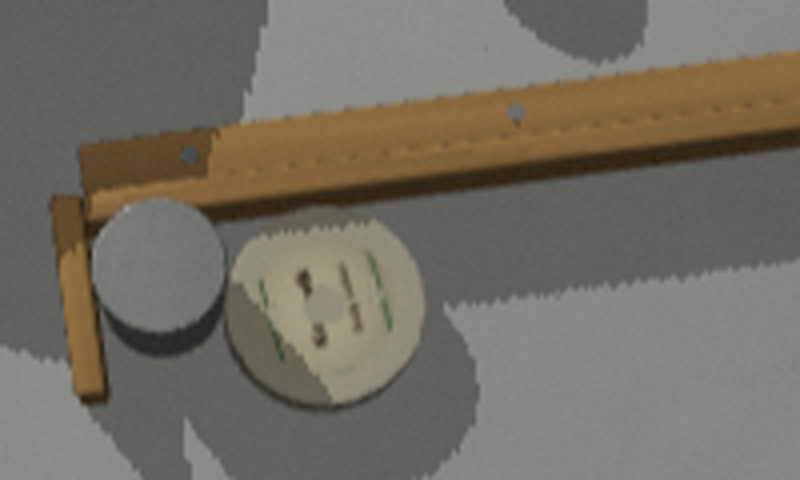

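The top crop shows the canister at (159,265) in the corner, the pot at (326,307) right against it beside the rail, and the gripper clear. One numeric check, then I hand in.

```bash
python3 - <<'E'
from h import *
c=get_calibration("top")
p=pt(c,(270+326/4,130+307/4),.032)[0];q=pt(c,(270+159/4,130+265/4),.09)[0]
print("dist",np.linalg.norm(p[:2]-q[:2]),"pot u,n",p[:2]@U,p[:2]@N,"can",q[:2]@U,q[:2]@N)
d=cv2.absdiff(cv2.imread("pics/t7.png"),cv2.imread("pics/top0.png"))[235:285,180:235];print("jar diff",d.mean())
if np.linalg.norm(p[:2]-q[:2])<.078: print(close_job())
E
```

```text
dist 0.07262889705912187 pot u,n 0.03993199980944234 0.5574278620769889 can 0.11025237162072635 0.5755856650148243
jar diff 1.8151515151515152
the job is handed in; nothing more can be done
None
```

The pot was slid along the rail and now stands against the canister: measured centre distance is 72.6 mm, against 73 mm for contact. The push moved the canister at most 3 mm deeper into its corner, the jar looks unmoved, the gripper is clear, and the job was handed in at about 8 s.

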